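# Stand the white reference tile in the leaning rack

### The arm

A 6-joint arm with a two-finger parallel gripper is mounted at the origin on the work surface. World frame = base frame: x ahead of the robot, y to its left, z up, the work surface at z = 0. Lengths are in m, angles in rad, forces in N, time in s.
With the tool pointing down it reaches from about 0.325 to 0.9 m from the base axis. Payload 6.1 kg.
Tool frame: the origin (TCP) lies midway between the tips of the shut fingers; the grasp point (between the pads) lies 19 mm behind it; x points along the fingers, y is the direction in which the jaws open and shut, and the axes are right-handed (so a half turn about x gives the same grasp; the last joint's range is limited). The gripper opens to 85 mm and grips with 20 to 120 N. Pads are 22 mm wide; open, the fingers measure 114 mm over their backs; the gripper's body (76 mm by 85 mm) begins 54 mm behind the grasp point. The pads swing forward as they close: fully open they stand 13 mm farther back than shut.
Start: joints at [1.169, 0.22, 1.526, -0, 1.395, -0.126], TCP at [0.17, 0.601, 0.205] pointing down, gripper open.
Joint ranges: [-2.98, 2.98], [-0.91, 2.08], [0.09, 2.57], [-1.24, 4.39], [0.2, 2.65], [-2.68, 2.68]. Speed limits (rad/s): [2.57, 2.57, 3.01, 3.14, 3.14, 3.14].

### API

Orientations are given as [roll, pitch, yaw] about the fixed x, y, z axes, in that order (R = Rz(yaw) Ry(pitch) Rx(roll)).
In Python, from plant import movep, move_l, set_joints, gripper_to, hold, inverse_kinematics, observe, get_image, get_calibration, Unreachable, job_done gives the robot as it stands. Calls block until the motion is done:
- movep(position, orientation): joint-space move of the TCP to a pose.
- move_l(position, feed=0.15, rotation=None, max_force=None): straight line of the TCP; rotation=None keeps the orientation; feed is the mean speed in m/s. With max_force (N) it stops when the force on the tool has changed by that much, and returns True; else False.
- set_joints(angles): joint-space move.
- gripper_to(opening, f_grip=None): finger opening in m; f_grip is the grip in N (None keeps the last); returns when the fingers have stopped.
- hold(seconds).
- inverse_kinematics(position, orientation): joint angles nearest the present ones, or None.
- observe(): the state.
- get_image(name): name is "scene" or "side" or "wrist"; returns (picture, depth): 384x512x3 uint8, red, green, blue; 384x512 float32, m along the optical axis (not along the pixel's ray), 0 where there is no reading.
- get_calibration(name): a dict with "intrinsics" (3x3 intrinsics, pixels), "world_from_camera" (4x4, takes a point from camera to world coordinates). Camera axes: x right, y down, z forward; pixel columns grow to the right and rows downward; lengths in m; the calibration is good to about 2 mm. A picture is of the moment at which its call begins: read the wrist's pose just before it. get_calibration takes no time and is no camera call; for the wrist camera it gives the pose at the moment of the call.
A pose or a line that the arm cannot do raises Unreachable and nothing moves.
- job_done(): hands the job in, once; it reports no verdict.
The state is a dict: "time_s": time; "q": joint angles; "joint_velocities": joint speeds; "joint_torque": joint torques, N m; "eef_pos": TCP position; "tcp_rot": TCP orientation; "ft_force": force on the tool from outside, world axes, zero at the start; "torque": the same for the moment, N m; "opening": finger opening in m.
Only numpy, scipy, OpenCV 4.12 (cv2) and the standard library are available. Lean on these libraries where they do the work, as an engineer would, in place of code of your own. Each camera call takes 0.05 s, during which the arm holds its last target.

### The job

Take the blue-framed white reference tile off the flat block and lay it on the slanted rest, a short edge down against the orange lip, and let go, so that it can be taken again by its free upper edge. Slide its lower edge into the leaning rack from the front, over the yellow sprung catch, until the catch clicks up in front of it, and leave the tile leaning back on the rack's round bar, square and centred in the rack. Leave the black module, the vial and the sample case where they are.

Things in the scene. Friction and masses are not known exactly. Their poses are not given: they have to be found in the camera images.
- block: Dark steel block, fixed, 90 (x) by 40 (y) by 24 mm high, origin at the centre of its underside. The tile lies flat on it at the start and overhangs it all round.
- tile_center (a point): Centre of the reference tile: a rigid plate 130 by 60 by 8 mm, about 0.15 kg, blue rim and white middle; both ends and both faces alike. Own axes: x along the 130 mm length, y along the 60 mm width, z normal to the face. At the start it lies flat on the block, lengthwise along it.
- rest: Grey slanted rest, fixed; base 120 (x) by 80 (y) by 10 mm, origin at the centre of its underside, front = its own -x side. A plate 40 mm wide and 80 mm long rises backwards (+x, +z) at 45 degrees from an orange lip 12 mm proud. A tile laid on it, short edge on the lip, has its centre at x = 3, z = 65 mm; its upper 50 mm stand free and its sides overhang 10 mm each.
- rest_foot (a point): Middle of the slanted rest's corner line where the 45 degree face meets the orange lip (rest x = -40, z = 16 mm).
- rack: Leaning rack, fixed; aluminium base x -95 to +50, 100 wide (y), flat top at z = 12 mm; front (open) = its own -x side. Origin: on the underside, below the front face of a low rear stop (5 mm above the base top, at x = 0). A tile in place stands on a short edge between catch and stop and leans back on the bar 67 to 70 degrees from horizontal, centre near x = 16, y = 0, z = 74 mm.
- rack_bar (a point): Middle of the axis of the rack's round steel backrest bar: radius 5 mm, along the rack's y, at rack x = 26.7, z = 76.3 mm, held by two posts 8 mm wide at y = -38 and +38 mm.
- catch (a joint): Yellow sprung catch of the rack: tongue 16 mm wide at y = 0, hinged at rack x = -45, z = 12 mm (base top), rising to its tip at x = -13 mm, 8 mm above the base top, 13 mm before the stop. 0 = up, grows as pressed; 0.25 rad = flush. Spring 1.5 to 2.5 N at the tip. A thing slid to +x rides over it; then it snaps up and blocks the way back.
- catch_tip (a point): Upper end of the yellow catch's tongue, in the middle of its width.
- module: Black flat instrument module, loose, 75 by 55 by 30 mm, origin at the centre of its underside. Bystander.
- vial: Small glass vial with white cap, loose, 26 mm across, 55 mm high, origin at the centre of its underside. Bystander.
- case: Clear divided sample case, loose, 90 by 110 by 22 mm, origin at the centre of its underside. Bystander.
Not all that is in view belongs to the job. Of the things like the part that bears tile_center, leave any that is purple; of the rest the smaller one is meant.

How it is judged:
By the outcome, as a careful person would: the job done as asked, in the order asked, and still so for the second after the job is handed in, with the robot touching nothing.
It also fails if it takes over 64 s, if anything falls off the work surface, if the arm or the gripper's body presses on something with over 40 N, if the wrist force passes 120 N, or if a joint passes its speed limit or range.

## Working session

There is one attempt and no reset: what is moved stays moved. The work goes in short steps, each a Python script; the robot and the scene stay as the last script left them, time stands still between calls to the robot, and variables do not carry over. Pictures are saved under pics/ and viewed, and the job is handed in when it is done.

```bash
ls; mkdir -p pics
cat > h.py <<'E'
import numpy as np, cv2
from plant import *
def save(n,img): cv2.imwrite('pics/'+n,cv2.cvtColor(img,cv2.COLOR_RGB2BGR))
E
python3 - <<'E'
from h import *
for n in("scene","side","wrist"):
    c=get_calibration(n); im,d=get_image(n); save(n+'0.png',im); np.savez('pics/'+n+'0.npz',im=im,d=d,K=c['intrinsics'],T=c['world_from_camera'])
    print(n,np.round(c['intrinsics'],1).tolist(),np.round(c['world_from_camera'],3).tolist(), (d>0).mean())
s=observe();print(s)
E
```

```text
pics
scene [[427.6, 0.0, 253.5], [0.0, 427.6, 191.1], [0.0, 0.0, 1.0]] [[-0.822, 0.441, -0.362, 0.981], [0.57, 0.645, -0.509, 0.59], [0.009, -0.625, -0.781, 1.035], [0.0, 0.0, 0.0, 1.0]] 0.9959971110026041
side [[469.4, 0.0, 253.1], [0.0, 469.4, 191.0], [0.0, 0.0, 1.0]] [[0.924, -0.244, 0.293, 0.205], [-0.381, -0.598, 0.705, -0.862], [0.003, -0.764, -0.646, 0.805], [0.0, 0.0, 0.0, 1.0]] 0.9960479736328125
wrist [[315.4, 0.0, 262.8], [0.0, 315.4, 194.0], [0.0, 0.0, 1.0]] [[0.271, 0.924, 0.27, 0.101], [0.962, -0.26, -0.077, 0.621], [-0.0, 0.281, -0.96, 0.373], [0.0, 0.0, 0.0, 1.0]] 0.9959208170572916
{'time_s': 0.15, 'q': array([ 1.16888891e+00,  2.21055825e-01,  1.52739111e+00, -4.31688822e-06,
        1.39469403e+00, -1.26099811e-01]), 'joint_velocities': array([-1.16281660e-03, -2.02319664e-03, -4.88306617e-03,  2.46798139e-05,
        9.69582107e-04,  4.97587968e-04]), 'joint_torque': array([ 1.51806318e-03, -4.97492445e+01, -3.89900601e+01, -1.52724811e-04,
        7.28164392e-03, -3.56061207e-05]), 'eef_pos': array([0.17000099, 0.60089091, 0.2042212 ]), 'tcp_rot': array([-1.6941519 ,  1.56924801, -1.96995875]), 'ft_force': array([ 0.39422016,  0.42649026, -0.03013554]), 'torque': array([0.06330045, 0.07260738, 0.03480176]), 'opening': 0.08539687714640105}
```

View pics/scene0.png

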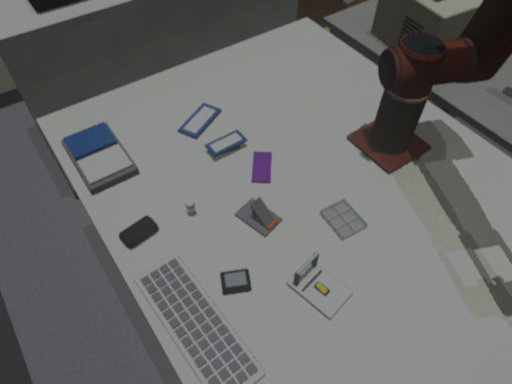

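View pics/side0.png

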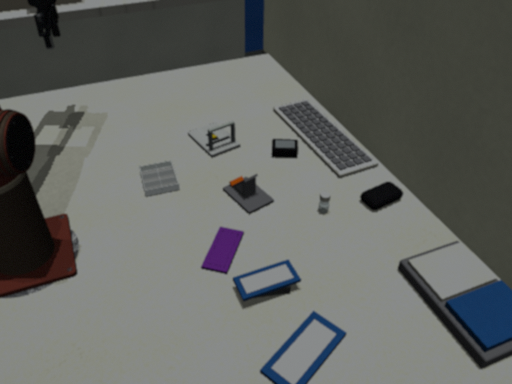

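View pics/wrist0.png

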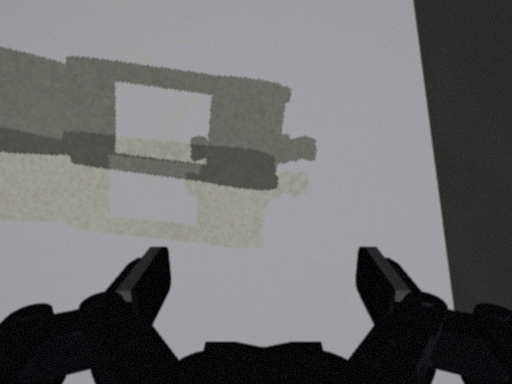

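Tile candidates in the scene view are blue at (226,144), larger blue at (200,120), and purple at (262,167). The one at (226,144) fits: it is not purple, it is the smaller blue one, and it is raised on the block. I'll confirm this in a crop and measure sizes.

```bash
cat >> h.py <<'E'
def ld(n):
    z=np.load('pics/'+n+'.npz'); return z['im'],z['d'],z['K'],z['T']
def proj(K,T,P):
    P=np.atleast_2d(P); c=(P-T[:3,3])@T[:3,:3]; return c[:,:2]/c[:,2:]*[K[0,0],K[1,1]]+K[:2,2]
def rays(K,T,uv):
    uv=np.atleast_2d(uv); r=np.c_[(uv-K[:2,2])/[K[0,0],K[1,1]],np.ones(len(uv))]
    return r@T[:3,:3].T
def onplane(K,T,uv,z):
    r=rays(K,T,uv); return T[:3,3]+r*((z-T[2,3])/r[:,2])[:,None]
def tri(obs): # [(K,T,uv)]
    A=np.zeros((3,3));b=np.zeros(3);L=[]
    for K,T,uv in obs:
        r=rays(K,T,uv)[0]; r/=np.linalg.norm(r); M=np.eye(3)-np.outer(r,r); A+=M;b+=M@T[:3,3]; L.append((M,T[:3,3]))
    p=np.linalg.solve(A,b); return p,[np.linalg.norm(M@(p-o)) for M,o in L]
def cloud(d,K,T):
    v,u=np.mgrid[:d.shape[0],:d.shape[1]]
    return ((np.stack([(u-K[0,2])/K[0,0],(v-K[1,2])/K[1,1],np.ones(d.shape)],-1)*d[...,None])@T[:3,:3].T+T[:3,3])
def blue(im):
    h=cv2.cvtColor(im,cv2.COLOR_RGB2HSV); return cv2.inRange(h,(100,90,40),(122,255,255))
E
python3 - <<'E'
from h import *
im,d,K,T=ld('scene0'); im2,d2,K2,T2=ld('side0')
a=cv2.resize(im[90:200,170:300],None,fx=5,fy=5,interpolation=cv2.INTER_CUBIC)
save('crop_t.png',a)
a=cv2.resize(im[185:325,210:380],None,fx=4.5,fy=4.5,interpolation=cv2.INTER_CUBIC); save('crop_r.png',a)
a=cv2.resize(im2[110:220,130:310],None,fx=4.4,fy=4.4,interpolation=cv2.INTER_CUBIC); save('crop_s.png',a)
for n in('scene0','side0'):
    im,d,K,T=ld(n); P=cloud(d,K,T)
    m=blue(im); cs,_=cv2.findContours(m,cv2.RETR_EXTERNAL,cv2.CHAIN_APPROX_NONE)
    for c in cs:
        if cv2.contourArea(c)<100: continue
        mk=np.zeros_like(m); cv2.drawContours(mk,[c],-1,1,-1); z=np.median(P[...,2][mk>0])
        g=onplane(K,T,c[:,0].astype(float),z)[:,:2]
        r=cv2.minAreaRect((g*1000).astype(np.float32)); print(n,c[:,0].mean(0),round(float(z),4),r)
E
```

```text
scene0 [ 89.17241379 140.        ] 0.0427 ((840.2166748046875, -536.0374145507812), (112.50852966308594, 139.89842224121094), 89.80471801757812)
scene0 [199.29885057 119.86206897] 0.0075 ((477.43048095703125, -454.9385986328125), (165.293212890625, 75.11820983886719), 26.95612335205078)
side0 [303.825   350.29375] 0.0105 ((477.0075988769531, -458.34002685546875), (168.37136840820312, 77.40592956542969), 27.006818771362305)
side0 [486.92432432 311.52972973] 0.046 ((842.234619140625, -540.6522216796875), (112.7229995727539, 143.13034057617188), 89.68372344970703)
side0 [265.82781457 279.49668874] 0.0323 ((472.71722412109375, -291.555419921875), (129.9875030517578, 62.09158706665039), 0.8154685497283936)
side0 [253.52592593  24.85185185] -0.4587 ((1507.17724609375, 2252.66064453125), (996.8887939453125, 144.75006103515625), 68.19180297851562)
```

View pics/crop_t.png

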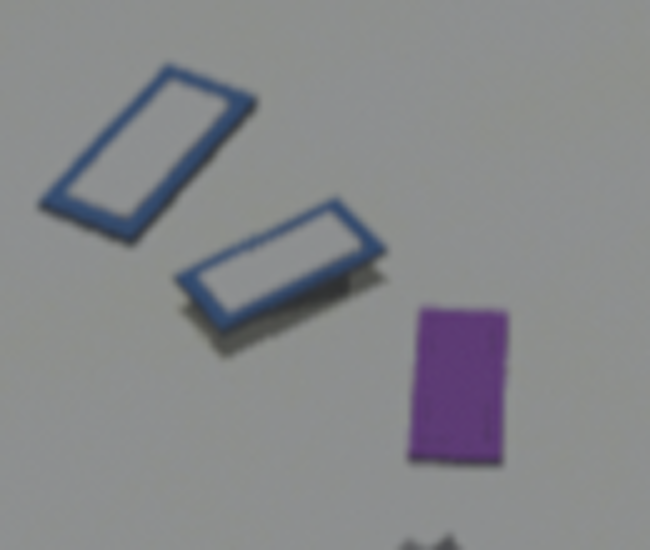

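View pics/crop_r.png

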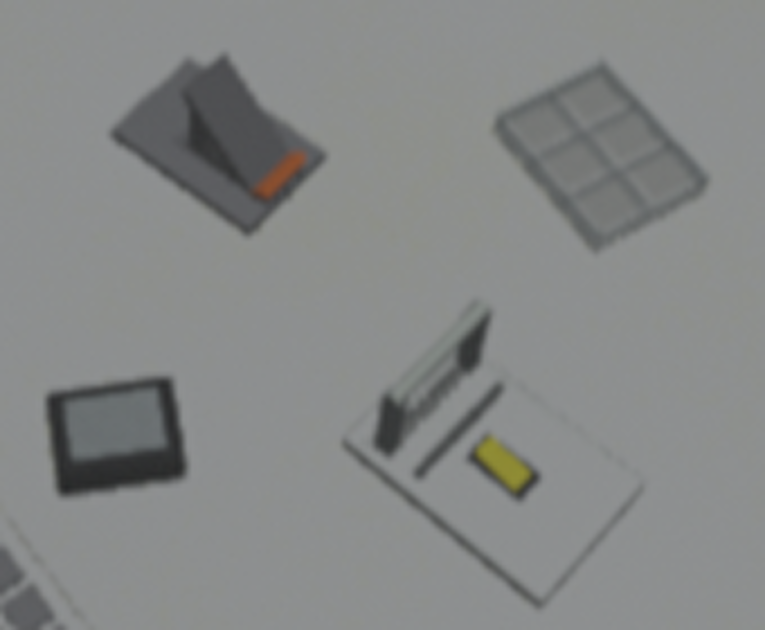

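View pics/crop_s.png

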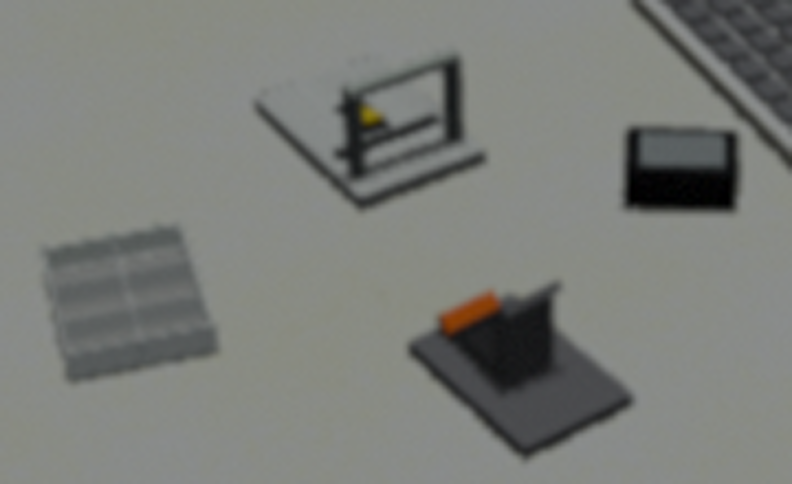

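The crop confirms the (226,144) tile: blue rim, raised on the block, about 130x62 mm at z≈32 mm. The other blue tile is 167x76 mm flat on the table, and the third is purple. Next are rough poses of the rest and rack, then wrist close-ups.

Run:
```python
from h import *
im,d,K,T=ld('scene0')
def g(pts,z): return onplane(K,T,np.array(pts)/4.5+[210,185],z)[:,:2]*1000
r=g([(112,131),(250,230),(325,154),(190,60)],.010); print(np.round(r), [np.linalg.norm(r[i]-r[(i+1)%4]) for i in range(4)])
r=g([(345,440),(540,602),(643,485),(500,370)],.012); print(np.round(r), [np.linalg.norm(r[i]-r[(i+1)%4]) for i in range(4)])
print('case',np.round(g([(495,120),(602,62),(710,182),(597,248)],.02)))
print('module',np.round(g([(48,395),(170,380),(184,475),(60,492)],.02)), 'vial',onplane(K,T,[190,210],0.02))
print('block',d.shape)
s=observe()
c=get_calibration('wrist');Tw=c['world_from_camera']
from scipy.spatial.transform import Rotation as R
Rt=R.from_euler('xyz',s['tcp_rot']).as_matrix()
print('cam in tcp',np.round(Rt.T@(Tw[:3,3]-s['eef_pos']),4),np.round(Rt.T@Tw[:3,:3],3)); print(np.round(Rt,3))
```

```text
[[600. -38.]
 [570.  75.]
 [496.  56.]
 [525. -57.]] [np.float64(116.92869153690488), np.float64(76.78146908896201), np.float64(116.34386880813521), np.float64(77.93043140051398)]
[[610. 225.]
 [581. 363.]
 [486. 344.]
 [506. 241.]] [np.float64(141.33211082633795), np.float64(96.57934425916628), np.float64(104.93812871844528), np.float64(105.4728617828419)]
case [[393. 102.]
 [303. 106.]
 [312. 217.]
 [404. 213.]]
module [[739. 106.]
 [674. 138.]
 [702. 193.]
 [766. 162.]] vial [[ 0.70440069 -0.11821742  0.02      ]]
block (384, 512)
cam in tcp [-0.1687  0.0002 -0.0714] [[-0.001 -0.281  0.96 ]
 [ 1.     0.001  0.002]
 [-0.001  0.96   0.281]]
[[-0.001  0.272  0.962]
 [-0.001  0.962 -0.272]
 [-1.    -0.002 -0.   ]]
```

```bash
cat >> h.py <<'E'
from scipy.spatial.transform import Rotation as Ro
def rpy(x,y):
    x=np.array(x,float);y=np.array(y,float);x/=np.linalg.norm(x);y-=x*(x@y);y/=np.linalg.norm(y)
    return Ro.from_matrix(np.c_[x,y,np.cross(x,y)]).as_euler('xyz')
def snap(n,tag):
    c=get_calibration(n); im,d=get_image(n); save(tag+'.png',im); np.savez('pics/'+tag+'.npz',im=im,d=d,K=c['intrinsics'],T=c['world_from_camera'])
E
python3 - <<'E'
from h import *
o=rpy([0,0,-1],[0,1,0])
for i,(x,y) in enumerate([(.48,.26),(.48,.06),(.47,-.14),(.47,-.29)]):
    movep([x,y,.2],o); hold(.15); snap('wrist','w%d'%i); print(observe()['time_s'],observe()['q'].round(2))
E
```

```text
2.0333 [ 0.35  0.04  1.74  0.    1.37 -1.22]
3.05 [-0.04 -0.12  1.89  0.    1.37 -1.61]
4.0667 [-0.45 -0.1   1.87  0.    1.37 -2.02]
4.9167 [-0.69  0.05  1.72  0.    1.37 -2.27]<sys>:0: UserWarning: Gimbal lock detected. Setting third angle to zero since it is not possible to uniquely determine all angles.
```

View pics/w0.png

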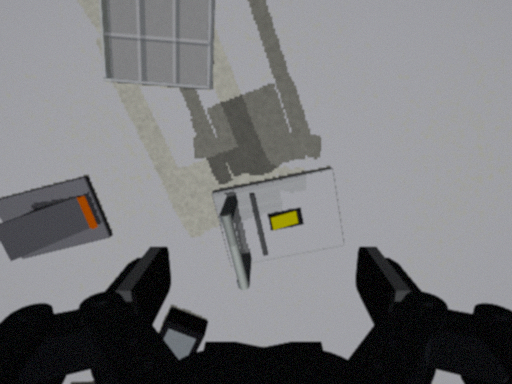

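View pics/w1.png

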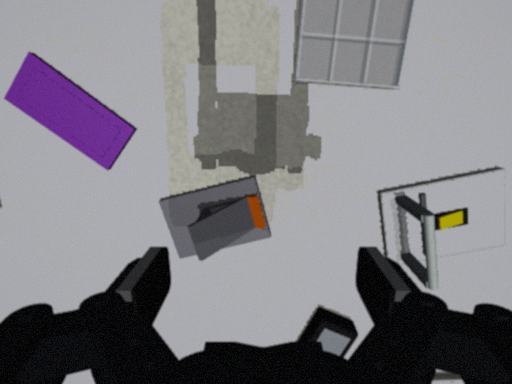

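View pics/w2.png

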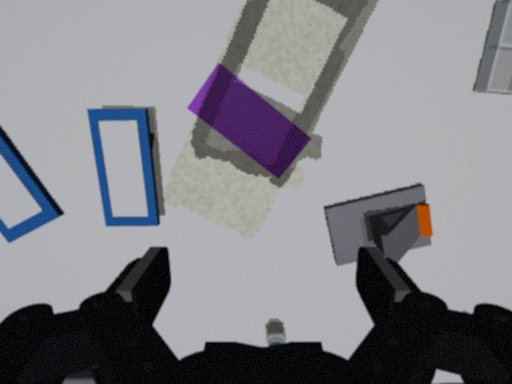

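View pics/w3.png

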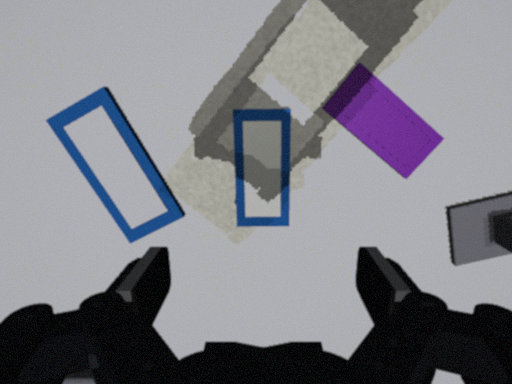

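w0 shows the rack (catch at 285,219, bar at 237,250). w1 shows the rest (lip at 257,212). w3 shows the tile, corners about (235,109)–(289,226). Next I measure each from two wrist views.

```bash
cat >> h.py <<'E'
def quad(mask,near,scale_min=100):
    cs,_=cv2.findContours(mask,cv2.RETR_EXTERNAL,cv2.CHAIN_APPROX_NONE)
    cs=[c for c in cs if cv2.contourArea(c)>scale_min]
    c=min(cs,key=lambda c:np.linalg.norm(c[:,0].mean(0)-near)); h=cv2.convexHull(c)
    e=0.02
    while True:
        a=cv2.approxPolyDP(h,e*cv2.arcLength(h,True),True)
        if len(a)<=4: break
        e+=.005
    a=a[:,0].astype(float); p=c[:,0].astype(float); L=[]
    for i in range(len(a)):
        A,B=a[i],a[(i+1)%len(a)]; t=(B-A)/np.linalg.norm(B-A); s=(p-A)@t; dd=(p-A)@[-t[1],t[0]]; l=np.linalg.norm(B-A)
        q=p[(s>.12*l)&(s<.88*l)&(abs(dd)<2.5)]
        vx,vy,x0,y0=cv2.fitLine(q.astype(np.float32),cv2.DIST_HUBER,0,.01,.01).ravel(); 
        n=np.array([-vy,vx]); cen=a.mean(0); 
        off=.5 if n@(np.array([x0,y0])-cen)>0 else -.5   # contour runs on pixel centres: push out half px
        L.append(np.array([n[0],n[1],-(n@[x0,y0]+off)]))
    out=[]
    for i in range(len(L)):
        x=np.cross(L[i-1],L[i]); out.append(x[:2]/x[2])
    return np.array(out)
E
python3 - <<'E' 2>/dev/null
from h import *
qs={}
for n,near in(('w2',(124,167)),('w3',(263,167)),('side0',(266,280))):
    im,d,K,T=ld(n); m=blue(im); 
    q=quad(m,np.array(near)); qs[n]=(K,T,q); print(n,q.round(1).tolist())
    for z in(.032,): 
        g=onplane(K,T,q,z)*1000; print(g[:,:2].round(1).tolist(),[round(np.linalg.norm(g[i]-g[i-1]),1) for i in range(4)],g.mean(0).round(1))
    P=cloud(d,K,T); mk=np.zeros(m.shape,np.uint8); cv2.fillPoly(mk,[q.astype(int)],1); mk=cv2.erode(mk,np.ones((5,5))); print('depth z',np.percentile(P[...,2][mk>0],[5,50,95]).round(4))
def order(n):
    K,T,q=qs[n]; g=onplane(K,T,q,.032)[:,:2]; g=g-g.mean(0); return q[np.argsort(np.arctan2(g[:,1],g[:,0]))]
for a,b in(('w2','w3'),('w3','side0')):
    A,B=order(a),order(b); X=[]
    for i in range(4):
        p,r=tri([(qs[a][0],qs[a][1],A[i]),(qs[b][0],qs[b][1],B[i])]); X.append(p); print(a,b,(p*1000).round(1),(np.array(r)*1000).round(1))
    print(np.mean(X,0)*1000)
for n in('w0','w1','w2'):
    im,d,K,T=ld(n); P=cloud(d,K,T)
    table=P[...,2][(P[...,0]>.3)&(P[...,0]<.8)]; print(n,'table z mode',np.histogram(table,np.arange(-.01,.02,.001))[0])
E
```

```text
w2 [[146.3000030517578, 108.5], [159.10000610351562, 225.5], [105.69999694824219, 225.5], [86.9000015258789, 108.5]]
[[406.3, -257.8], [535.6, -256.1], [535.8, -317.3], [406.5, -319.0]] [np.float64(61.2), np.float64(129.3), np.float64(61.2), np.float64(129.3)] [ 471.  -287.5   32. ]
depth z [0.0305 0.0317 0.0329]
w3 [[289.8999938964844, 108.5], [288.1000061035156, 225.5], [236.89999389648438, 225.5], [232.8000030517578, 108.5]]
[[405.8, -260.1], [535.3, -258.7], [535.4, -317.4], [406.0, -319.0]] [np.float64(58.9), np.float64(129.5), np.float64(58.7), np.float64(129.4)] [ 470.6 -288.8   32. ]
depth z [0.0307 0.0319 0.0332]
side0 [[300.8999938964844, 280.20001220703125], [242.5, 300.20001220703125], [232.3000030517578, 277.70001220703125], [287.70001220703125, 259.20001220703125]]
[[538.2, -321.3], [407.0, -322.4], [408.3, -261.2], [537.8, -258.7]] [np.float64(62.6), np.float64(131.2), np.float64(61.3), np.float64(129.5)] [ 472.8 -290.9   32. ]
depth z [0.03   0.0324 0.0347]
w2 w3 [ 406.2 -319.    32. ] [0.3 0.3]
w2 w3 [ 535.7 -317.4   31.7] [0.2 0.2]
w2 w3 [ 537.8 -258.2   26.2] [0.2 
[... 179 characters left out ...]
[ 536.7 -258.6   31.5] [1.2 1.2]
w3 side0 [ 407.1 -260.5   31.8] [1.3 1.3]
[ 472.45245476 -289.17552952   29.57156231]
w0 table z mode [    0     0     0     0     0     0    46  1979 21177 58783 41580  8931
  3277  1873   399   182   227   323  1014  1565  1735  3850  2594   535
   209   290   369   490   598]
w1 table z mode [    0     0     0     0     0     1    62  2094 22142 56451 36996  6966
  3125  2494   731   430  1551  3427  2622  2051  1593  3427  3243   971
   281   236   279   388   577]
w2 table z mode [    0     0     0     0     0     0    54  2012 21895 59643 40671  7318
   798   548   295   248   968  2821  3433  3537  2552   430   105   108
    95   105   160   146   206]
```

Tile: centre (471,-289), top z≈32 mm (depth and triangulation agree to within 3 mm), yaw ≈0.7°. Rest and rack next.

```bash
python3 - <<'E' 2>/dev/null
from h import *
def fitrect(P,sel):
    p=(P[sel][:,:2]*1000).astype(np.float32); return cv2.minAreaRect(p),len(p)
for n in('w0','w1','w2'):
    im,d,K,T=ld(n); P=cloud(d,K,T); hsv=cv2.cvtColor(im,cv2.COLOR_RGB2HSV)
    org=cv2.inRange(hsv,(5,150,100),(18,255,255))>0; yel=cv2.inRange(hsv,(24,150,80),(34,255,255))>0
    if org.sum()>20: print(n,'orange',org.sum(),P[org].mean(0).round(4),np.percentile(P[org][:,2],[5,50,95]).round(4),fitrect(P,org))
    if yel.sum()>20: print(n,'yellow',yel.sum(),P[yel].mean(0).round(4),np.percentile(P[yel][:,2],[5,50,95]).round(4),fitrect(P,yel))
    def reg(cx,cy,r,z0,z1): return (abs(P[...,0]-cx)<r)&(abs(P[...,1]-cy)<r)&(P[...,2]>z0)&(P[...,2]<z1)
    print(n,'rest base',fitrect(P,reg(.548,.009,.09,.007,.013)))
    print(n,'rack base',fitrect(P,reg(.545,.295,.10,.009,.015)))
    s=reg(.553,.25,.07,.071,.09); 
    if s.sum()>20: print('bar',s.sum(),fitrect(P,s),np.percentile(P[s][:,2],[50,95,99]))
    s=reg(.55,.0,.07,.022,.08)&~org
    if s.sum()>50:
        p=P[s]; c=p.mean(0); w=np.linalg.svd(p-c)[2][2]; w*=np.sign(w[2]); print('rest plate plane n',w.round(3),'c',c.round(4),np.abs((p-c)@w).std())
for n,b in(('w0',(180,140,370,310)),('w1',(140,150,290,280))):
    im=ld(n)[0]; x0,y0,x1,y1=b; save(n+'c.png',cv2.resize(im[y0:y1,x0:x1],None,fx=4,fy=4,interpolation=cv2.INTER_CUBIC))
E
```

```text
w0 orange 273 [0.5316 0.0572 0.0222] [0.0162 0.0215 0.0242] (((467.1789245605469, 146.00148010253906), (39.13752746582031, 255.24581909179688), 35.85773468017578), 273)
w0 yellow 355 [0.5438 0.2873 0.0157] [0.012  0.0157 0.0198] (((544.8087158203125, 287.3529052734375), (18.67881202697754, 32.29248046875), 12.202561378479004), 355)
w0 rest base (((545.4075317382812, 4.968391418457031), (80.06544494628906, 121.0160140991211), 14.483195304870605), 2889)
w0 rack base (((544.375, 281.1727294921875), (100.0510482788086, 145.33238220214844), 11.812012672424316), 7830)
bar 819 (((554.8370971679688, 232.18968200683594), (83.87794494628906, 12.26474666595459), 11.988593101501465), 819) [0.07998766 0.08168765 0.08205081]
rest plate plane n [-0.198  0.677  0.709] c [0.5423 0.0161 0.0479] 0.0019012998826945355
w1 orange 329 [0.5306 0.0545 0.0251] [0.0165 0.0212 0.0243] (((480.77996826171875, 52.90855407714844), (143.70217895507812, 19.456228256225586), 1.0138170719146729), 329)
w1 yellow 310 [0.5435 0.2871 0.0161] [0.0121 0.0161 0.0198] (((544.2229614257812, 287.33349609375), (18.097341537475586
[... 256 characters left out ...]
1875), 12.105335235595703), 7865)
bar 914 (((555.2341918945312, 231.71014404296875), (85.54942321777344, 12.06049919128418), 11.759331703186035), 914) [0.08011795 0.08187237 0.08246485]
rest plate plane n [-0.269  0.649  0.712] c [0.5412 0.0137 0.0491] 0.0034093686382114003
w2 orange 366 [0.5323 0.0527 0.0207] [0.0164 0.0211 0.0245] (((534.9700927734375, 53.998573303222656), (44.47614288330078, 11.546794891357422), 14.97232437133789), 366)
w2 rest base (((544.811767578125, 3.84869384765625), (80.16732788085938, 119.58041381835938), 14.60334300994873), 3519)
w2 rack base (((0.0, 0.0), (0.0, 0.0), 0.0), 0)
rest plate plane n [-0.35   0.604  0.716] c [0.5392 0.0092 0.0476] 0.0063629307250005155
```

View pics/w0c.png

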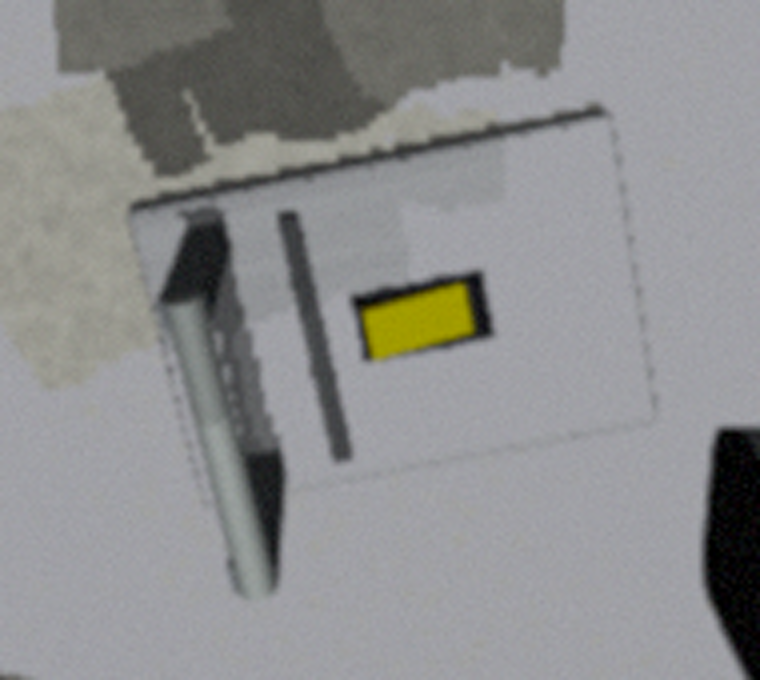

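View pics/w1c.png

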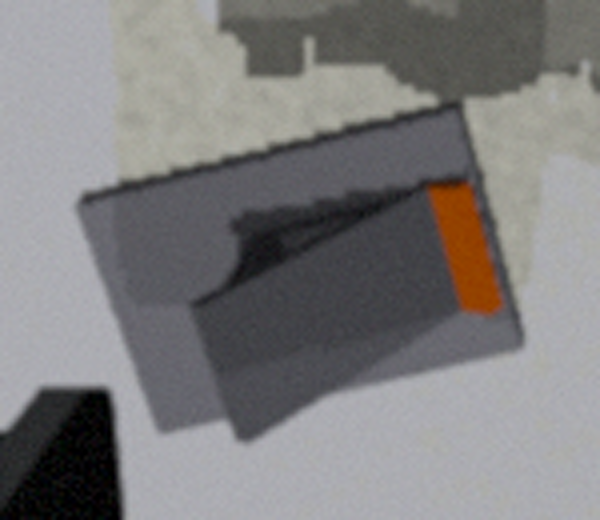

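Checks hold. The rest base is 80x120 mm, centre (545,4), +x at yaw -75.5°. The rack base is 100x145 mm, centre (544.4,281.0), +x at yaw -78.1°, and the predicted bar position (554.5,232.9) matches the measured (555,232). Next is IK planning for both grasps.

```bash
cat >> h.py <<'E'
import warnings; warnings.filterwarnings('ignore')
D=np.pi/180; Z=np.array([0,0,1.])
def ax(y): return np.array([np.cos(y*D),np.sin(y*D),0]),np.array([-np.sin(y*D),np.cos(y*D),0])
TILE=np.array([.471,-.2888,.028]); TYAW=.7
REST=np.array([.5451,.0043,0]); rx,ry=ax(-75.5)
RACK=np.array([.5490,.2590,0]); kx,ky=ax(-78.1)
def un(ex,th): u=ex*np.cos(th*D)+Z*np.sin(th*D); n=-ex*np.sin(th*D)+Z*np.cos(th*D); return u,n
u,n=un(rx,45); FOOT=REST-.040*rx+.016*Z
CR=FOOT+.065*u+.004*n
G1=.020  # tile mid plane behind TCP in grasp 1
E
python3 - <<'E'
from h import *
print('CR',CR)
q0=observe()['q']
f=lambda q: None if q is None else q.round(2)
tx,ty=ax(TYAW)
for s in(1,-1):
    print('pick',s,f(inverse_kinematics(TILE-G1*Z,rpy(-Z,s*ty))))
    print('lay',s,f(inverse_kinematics(CR-G1*n,rpy(-n,s*ry))),f(inverse_kinematics(CR+.08*n,rpy(-n,s*ry))))
    g=FOOT+.097*u+.004*n
    print('take',s,f(inverse_kinematics(g,rpy(-u,s*n))),f(inverse_kinematics(g+.07*u,rpy(-u,s*n))),f(inverse_kinematics(g+.06*Z+.05*n,rpy(-u,s*n))))
    u2,n2=un(kx,71.5)
    for x in(-.065,-.0018):
        B=RACK+x*kx+.0125*Z; g=B+.004*n2+.097*u2
        print('rack',s,f(inverse_kinematics(g,rpy(-u2,s*n2))),f(inverse_kinematics(g+.08*Z,rpy(-u2,s*n2))))
E
```

```text
CR [0.54588457 0.0012663  0.06479037]
pick 1 [-0.69  0.28  1.86  0.    1.   -2.28]
lay 1 [ 0.3   0.36  1.9  -0.9   1.13  0.56] [ 0.43  0.28  1.84 -0.81  1.31  0.52]
take 1 [-0.53  0.56  1.54  0.53  1.65 -2.48] [-0.58  0.56  1.43  0.51  1.76 -2.46] [-0.49  0.39  1.56  0.56  1.75 -2.37]
rack 1 [ 0.18  0.26  1.71  0.35  1.2  -1.73] [ 0.18  0.18  1.65  0.33  1.34 -1.68]
rack 1 [ 0.08  0.25  1.72  0.34  1.23 -1.83] [ 0.08  0.17  1.66  0.33  1.37 -1.78]
pick -1 [-0.69  0.28  1.86  0.    1.    0.87]
lay -1 [ 0.3   0.36  1.9  -0.9   1.13 -2.58] [ 0.43  0.28  1.84 -0.81  1.31 -2.62]
take -1 [-0.53  0.56  1.54  0.53  1.65  0.67] [-0.58  0.56  1.43  0.51  1.76  0.68] [-0.49  0.39  1.56  0.56  1.75  0.77]
rack -1 [0.18 0.26 1.71 0.35 1.2  1.41] [0.18 0.18 1.65 0.33 1.34 1.46]
rack -1 [0.08 0.25 1.72 0.34 1.23 1.31] [0.08 0.17 1.66 0.33 1.37 1.36]
```

Run:
```python
from h import *
tx,ty=ax(TYAW); o=rpy(-Z,-ty); p=TILE-G1*Z
movep(p+.06*Z,o); move_l(p,.1,max_force=15)
print(observe()['eef_pos'].round(4),p, observe()['ft_force'].round(1))
gripper_to(.05,40); s=observe(); print(s['opening'],s['eef_pos'].round(4),s['ft_force'].round(1))
move_l(p+.05*Z,.1); s=observe(); print(s['opening'],s['ft_force'].round(1),s['time_s'])
snap('wrist','g1')
```

```text
[ 0.4713 -0.289   0.0083] [ 0.471  -0.2888  0.008 ] [ 0.5 -0.7 -0.4]
0.05011135028387698 [ 0.4711 -0.2889  0.0083] [-0.1  0.1 -0.7]
0.04991563965748283 [ 0.3 -0.2  0.1] 9.4
```

View pics/g1.png

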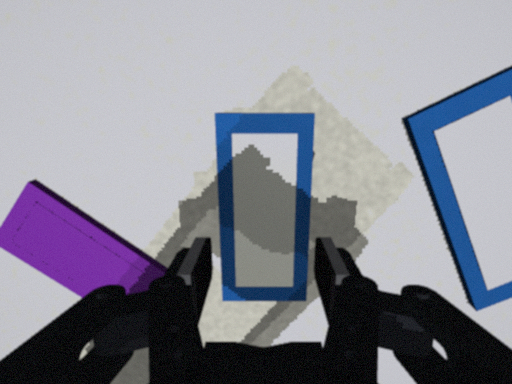

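The grip missed: opening read 50 mm and the tile is still on the block. I'll check the tile height and find out where the fingertips really are.

Run:
```python
from h import *
im,d,K,T=ld('g1'); P=cloud(d,K,T); s=observe(); Rt=Ro.from_euler('xyz',s['tcp_rot']).as_matrix()
q=quad(blue(im),np.array((265,205))); g=onplane(K,T,q,.032)*1000; print(q.round(1).tolist(),g.round(1).tolist(),g.mean(0))
m=np.zeros(d.shape,np.uint8); cv2.fillPoly(m,[q.astype(int)],1); print('tile z',np.percentile(P[...,2][m>0],[5,50,95]))
L=(P-s['eef_pos'])@Rt
for v in range(230,340,10):
    print(v,[(u,L[v,u].round(3).tolist()) for u in (195,205,320,330)])
```

```text
[[314.1000061035156, 112.5], [305.3999938964844, 300.3999938964844], [222.6999969482422, 299.29998779296875], [214.5, 112.5]] [[536.6, -318.0, 32.0], [406.8, -319.5, 32.0], [406.8, -260.5, 32.0], [535.8, -258.5, 32.0]] [ 471.48172905 -289.14105431   32.        ]
tile z [0.03089817 0.03199583 0.03307196]
230 [(195, [0.057, -0.053, 0.024]), (205, [0.059, -0.045, 0.024]), (320, [0.057, 0.044, 0.023]), (330, [0.058, 0.052, 0.024])]
240 [(195, [-0.038, -0.031, -0.012]), (205, [-0.037, -0.026, -0.011]), (320, [-0.037, 0.026, -0.011]), (330, [-0.037, 0.03, -0.012])]
250 [(195, [-0.048, -0.029, -0.012]), (205, [-0.045, -0.025, -0.01]), (320, [-0.045, 0.025, -0.01]), (330, [-0.047, 0.028, -0.011])]
260 [(195, [-0.058, -0.027, -0.012]), (205, [-0.046, -0.025, -0.006]), (320, [-0.046, 0.025, -0.006]), (330, [-0.056, 0.027, -0.011])]
270 [(195, [-0.063, -0.026, -0.011]), (205, [-0.047, -0.025, -0.002]), (320, [-0.046, 0.025, -0.001]), (330, [-0.064, 0.025, -0.012])]
280 [(195, [-0.066, -0.025, -0.008]), (205, [-0.048, -0.025, 0.003]), (320, [-0.049, 0.025, 0.002]), (330, [-0.065, 0.025, -0.008])]
290 [(195, [-0.067, -0.025, -0.005]), (205, [-0.049, -0.025, 0.007]), (320, [-0.049, 0.025, 0.007]), (330, [-0.068, 0.025, -0.006])]
300 [(195, [-0.067, -0.025, -0.001]), (205, [0.056, -0.048, 0.085]), (320, [0.058, 0.047, 0.086]), (330, [-0.068, 0.025, -0.001])]
310 [(195, [-0.068, -0.026, 0.003]), (205, [0.057, -0.048, 0.095]), (320, [0.057, 0.048, 0.096]), (330, [-0.068, 0.025, 0.003])]
320 [(195, [-0.101, -0.017, -0.018]), (205, [0.056, -0.049, 0.105]), (320, [0.057, 0.048, 0.106]), (330, [-0.1, 0.017, -0.017])]
330 [(195, [-0.105, -0.017, -0.018]), (205, [0.058, -0.05, 0.116]), (320, [0.057, 0.049, 0.116]), (330, [-0.103, 0.017, -0.017])]
```

```bash
cat >> h.py <<'E'
def tips(n):
    im,d,K,T=ld(n); P=cloud(d,K,T); Rt=np.c_[T[:3,:3]@[-.281*0,0,0]] if 0 else None
    return im,d,K,T,P
# camera->tool rotation, from calibration
RC=np.array([[0,-.281,.96],[1,0,0],[0,.96,.281]]); TC=np.array([-.1687,0,-.0714])
def tool_cloud(n):
    im,d,K,T=ld(n); return cloud(d,K,np.r_[np.c_[RC,TC],[[0,0,0,1]]]),im,d
E
python3 - <<'E'
from h import *
def rep(n):
    L,im,d=tool_cloud(n); m=(d>0.05)&(L[...,0]>-.09)&(L[...,0]<.03)&(abs(L[...,2])<.014)&(abs(L[...,1])<.07)&(im.max(2)<60)
    for sgn in(1,-1):
        p=L[m&(L[...,1]*sgn>0)]; print(n,sgn,len(p),'x max pct',np.percentile(p[:,0],[50,95,99,100]).round(4),'inner |y|',np.percentile(abs(p[:,1]),[0,1,5]).round(4))
rep('w3'); rep('w0'); rep('g1')
gripper_to(0.0,20); hold(.1); snap('wrist','shut'); rep('shut'); print(observe()['opening'],observe()['time_s'])
E
```

```text
w3 1 4195 x max pct [-0.0717 -0.0469 -0.0427 -0.0403] inner |y| [0.0379 0.0405 0.0422]
w3 -1 4207 x max pct [-0.0715 -0.0462 -0.0418 -0.0397] inner |y| [0.0379 0.0407 0.0425]
w0 1 4250 x max pct [-0.0717 -0.0469 -0.0426 -0.0401] inner |y| [0.0377 0.0404 0.0422]
w0 -1 4228 x max pct [-0.0714 -0.0464 -0.0418 -0.0389] inner |y| [0.0383 0.041  0.0425]
g1 1 7195 x max pct [-0.0822 -0.043  -0.0355 -0.0303] inner |y| [0.0225 0.0246 0.0248]
g1 -1 7304 x max pct [-0.0821 -0.0435 -0.0354 -0.0299] inner |y| [0.0229 0.0249 0.0251]
shut 1 6248 x max pct [-0.0804 -0.0441 -0.0348 -0.0304] inner |y| [0.0001 0.0001 0.0013]
shut -1 6290 x max pct [-0.0805 -0.0447 -0.0354 -0.0307] inner |y| [0.0003 0.0003 0.0015]
-0.0001501550595590622 10.1333
```

View pics/shut.png

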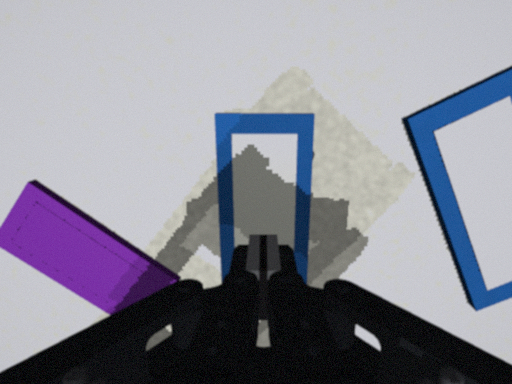

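Depth shows the tips about 30 mm behind the stated TCP, shut and at 50 mm opening, which agrees with the miss. I'll confirm it with a gentle touch of the shut tips on the middle of the tile, top at z=32 mm.

Run:
```python
from h import *
tx,ty=ax(TYAW)
move_l([.471,-.2888,.036],.1,max_force=4)
r=move_l([.471,-.2888,-.006],.03,max_force=3); s=observe(); print(r,s['eef_pos'].round(4),s['ft_force'].round(1))
move_l([.471,-.2888,.05],.1); print(observe()['time_s'])
```

```text
True [ 0.4707 -0.2886  0.0059] [-0.8  0.4  5.7]
12.0583
```

Contact came at TCP z≈6 mm, so the real tips are about 26–27 mm short of the stated TCP. I'll shift the grasp depths by that amount.

```bash
cat >> h.py <<'E'
G1=.047; TO=.027
E
python3 - <<'E'
from h import *
f=lambda q: None if q is None else q.round(2)
print('lay',f(inverse_kinematics(CR-G1*n,rpy(-n,ry))),f(inverse_kinematics(CR+.04*n+.003*u,rpy(-n,ry))))
g=FOOT+.070*u+.004*n; print('take',f(inverse_kinematics(g,rpy(-u,-n))))
tx,ty=ax(TYAW); o=rpy(-Z,-ty); p=TILE-G1*Z
gripper_to(.085,40); r=move_l(p,.12,max_force=12)
print(r,observe()['eef_pos'].round(4),p, observe()['ft_force'].round(1))
gripper_to(.05,40); s=observe(); print(s['opening'],s['eef_pos'].round(4),s['ft_force'].round(1))
move_l(p+.06*Z,.12); s=observe(); print(s['opening'],s['ft_force'].round(1),s['time_s'])
snap('wrist','g2')
E
```

```text
lay [ 0.27  0.39  1.91 -0.93  1.09  0.57] [ 0.38  0.3   1.87 -0.84  1.23  0.53]
take [-0.51  0.56  1.57  0.54  1.61  0.66]
False [ 0.4714 -0.2891 -0.0186] [ 0.471  -0.2888 -0.019 ] [-0.2  0.7  0.3]
0.05931506371155526 [ 0.472  -0.2896 -0.0176] [-1.   0.3  6.2]
0.059357070602681125 [-0.8 -0.4 -2.2] 14.575
```

View pics/g2.png

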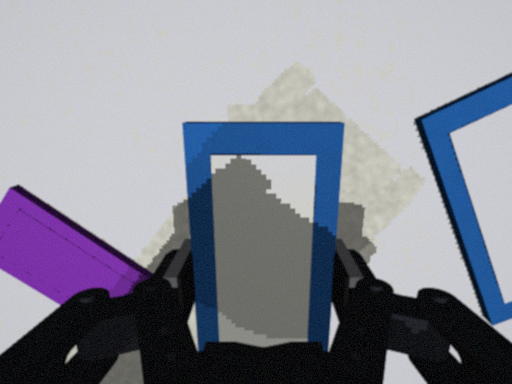

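The tile is held at opening 59.3 mm and carries weight (corners about (184,123) and (343,122)). I'll measure its pose in the hand, then go to the rest.

Run:
```python
from h import *
L,im,d=tool_cloud('g2'); m=np.zeros(d.shape,np.uint8); cv2.fillPoly(m,[np.array([(192,130),(336,130),(322,335),(205,335)])],1)
p=L[m>0]; c=p.mean(0); w=np.linalg.svd(p-c)[2][2]; print('plane n',w.round(4),'c',c.round(4))
b=blue(im); rows=[v for v in range(110,140) if b[v,200:330].mean()>128]; print('top row',rows[0])
K=ld('g2')[2]
TT=np.r_[np.c_[RC,TC],[[0,0,0,1]]]
r=rays(K,TT,[[263,rows[0]-.5]])[0]; x0=c[0]; P=TC+r*((x0-TC[0])/r[0]); print('far end in tool',P.round(4),'-> centre z',P[2]-.065)
```

```text
bash:   819 Killed                     python3 - <<'E'
from h import *
L,im,d=tool_cloud('g2'); m=np.zeros(d.shape,np.uint8); cv2.fillPoly(m,[np.array([(192,130),(336,130),(322,335),(205,335)])],1)
p=L[m>0]; c=p.mean(0); w=np.linalg.svd(p-c)[2][2]; print('plane n',w.round(4),'c',c.round(4))
b=blue(im); rows=[v for v in range(110,140) if b[v,200:330].mean()>128]; print('top row',rows[0])
K=ld('g2')[2]
TT=np.r_[np.c_[RC,TC],[[0,0,0,1]]]
r=rays(K,TT,[[263,rows[0]-.5]])[0]; x0=c[0]; P=TC+r*((x0-TC[0])/r[0]); print('far end in tool',P.round(4),'-> centre z',P[2]-.065)
E
```

Full SVD used too much memory, so I'll use the covariance instead.

```bash
cat >> h.py <<'E'
TT=np.r_[np.c_[RC,TC],[[0,0,0,1]]]
def plane(p):
    c=np.median(p,0); q=p-p.mean(0); w,v=np.linalg.eigh(q.T@q); return v[:,0],p.mean(0)
E
python3 - <<'E'
from h import *
L,im,d=tool_cloud('g2'); m=np.zeros(d.shape,np.uint8); cv2.fillPoly(m,[np.array([(192,130),(336,130),(322,335),(205,335)])],1)
w,c=plane(L[m>0]); print('plane n',w.round(4),'c',c.round(4))
b=blue(im); rows=[v for v in range(110,140) if b[v,200:330].mean()>128]; print('top row',rows[0])
K=ld('g2')[2]; r=rays(K,TT,[[263,rows[0]-.5]])[0]; P=TC+r*((c[0]-TC[0])/r[0]); print('far end in tool',P.round(4))
print(observe()['time_s'])
E
```

```text
plane n [ 0.9994 -0.0016 -0.0347] c [-0.05    0.0004 -0.0204]
top row 123
far end in tool [-0.05    0.0001 -0.064 ]
14.625
```

Run:
```python
from h import *
o=rpy(-n,ry); p=CR-.0465*n
movep(np.array([.47,-.25,.10]),rpy(-Z,-ax(TYAW)[1]))
movep(p+.06*n+.012*u+.05*Z,o); print(observe()['time_s'])
move_l(p+.02*n+.006*u,.12,max_force=15)
r=move_l(p-.004*n+.006*u,.03,max_force=5); s=observe(); dd=s['eef_pos']-p; print('n',r,dd@n,dd@u,s['ft_force'].round(1))
r=move_l(s['eef_pos']-.014*u,.03,max_force=5); s=observe(); dd=s['eef_pos']-p; print('u',r,dd@n,dd@u,dd@ry,s['ft_force'].round(1),s['time_s'])
snap('wrist','l1');snap('side','l1s')
```

```text
16.1333
n True 0.003940841844498389 0.006057678360328246 [-1.5  2.8  4.1]
u True 0.003944513062873874 -0.0038440639402725343 0.0004694321904386239 [0.6 0.4 2.4] 17.95
```

View pics/l1.png

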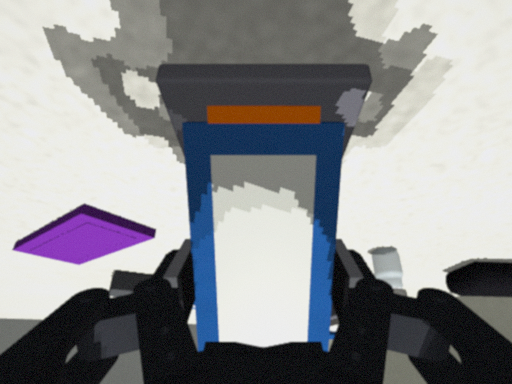

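View pics/l1s.png

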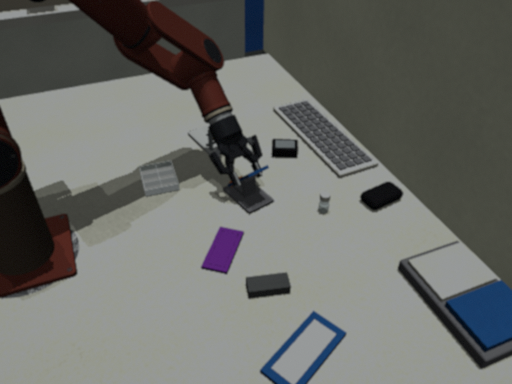

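The view down the tile shows the lower edge (row 122) against the lip (rows 105–122), centred (263 vs 263.5). Releasing.

Run:
```python
from h import *
gripper_to(.08); hold(.2); s=observe(); print(s['ft_force'].round(1),s['opening'])
move_l(s['eef_pos']+.10*n,.15); hold(.1); snap('wrist','l2');snap('scene','l2c'); snap('side','l2s'); print(observe()['time_s'])
im=ld('l2s')[0]; save('l2sz.png',cv2.resize(im[130:230,190:300],None,fx=5,fy=5,interpolation=cv2.INTER_CUBIC))
```

```text
[-0.3  0.7  0.4] 0.08003689653346482
19.6583
```

View pics/l2.png

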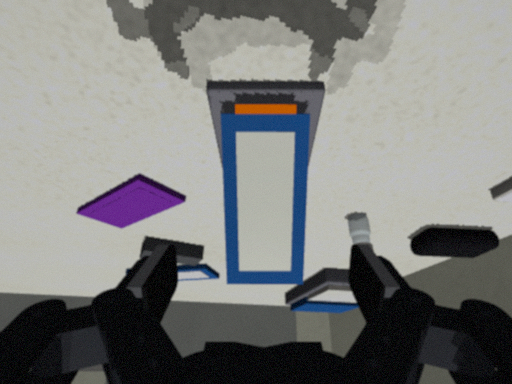

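View pics/l2sz.png

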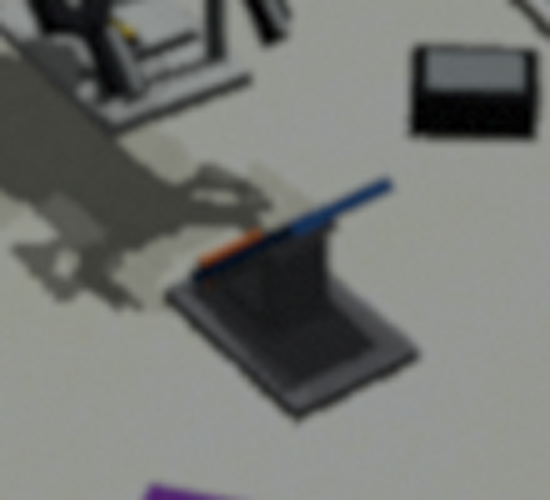

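Tile lies on the rest (corners ≈(221,114)–(303,284)). I'll measure its pose accurately, both by plane and by corners.

Run:
```python
from h import *
im,d,K,T=ld('l2'); P=cloud(d,K,T)
q=quad(blue(im),np.array((265,200))); print(q.round(1).tolist())
m=np.zeros(d.shape,np.uint8); cv2.fillPoly(m,[q.astype(int)],1); m=cv2.erode(m,np.ones((7,7))); w,c=plane(P[m>0]); w*=np.sign(w[2]); print('n',w.round(4),'nom',n.round(4),'angle',np.arccos(w[2])/D)
r=rays(K,T,q); X=T[:3,3]+r*(((c-T[:3,3])@w)/(r@w))[:,None]
print((X*1000).round(1).tolist(),[round(np.linalg.norm(X[i]-X[i-1])*1000,1) for i in range(4)])
M=X.mean(0); dl=M-(CR+.004*n); print('centre-nom n,u,y mm',[round(float(dl@a)*1000,2) for a in(w,u,ry)])
low=X[np.argsort(X[:,2])[:2]].mean(0); up=X[np.argsort(X[:,2])[2:]].mean(0); uu=(up-low)/np.linalg.norm(up-low); print('u',uu.round(4),u.round(4),'y-dev deg',np.arcsin(uu@ry)/D)
print('up edge',up,'low rel foot',(low-FOOT)@u,(low-FOOT)@n)
# second view check
for nm in('l2s','l2c'):
    im2,d2,K2,T2=ld(nm); print(nm,proj(K2,T2,X).round(1).tolist())
    b=blue(im2); P2=cloud(d2,K2,T2); s=(np.linalg.norm(P2-M,axis=2)<.08)&(b>0); print('upmost',P2[s][np.argsort(P2[s][:,2])[-20:]].mean(0).round(4), s.sum())
np.save('pics/rest.npy',np.array([M,w,uu,up]))
```

```text
[[309.6000061035156, 114.5], [301.8999938964844, 283.5], [227.1999969482422, 283.5], [220.1999969482422, 114.5]]
n [-0.1639  0.6522  0.7401] nom [-0.177   0.6846  0.7071] angle 42.260619751884875
[[561.3, 62.6, 24.2], [585.9, -31.0, 112.1], [528.4, -45.6, 112.3], [504.2, 48.0, 24.4]] [np.float64(59.0), np.float64(130.7), np.float64(59.4), np.float64(130.6)]
centre-nom n,u,y mm [3.43, -2.67, 0.9]
u [ 0.1869 -0.7161  0.6725] [ 0.177  -0.6846  0.7071] y-dev deg 0.09296154701195218
up edge [ 0.55715975 -0.03830543  0.11218881] low rel foot -0.0029432276512198047 0.014678164123109008
l2s [[243.6, 174.9], [266.7, 166.2], [247.1, 175.1], [225.4, 183.1]]
upmost [ 0.5552 -0.0405  0.1132] 55
l2c [[265.7, 228.7], [239.6, 191.8], [253.7, 179.4], [278.7, 215.8]]
upmost [ 0.5511 -0.0352  0.1102] 225
```

The tile reads 42.3° instead of 45° and its low edge is several mm off nominal. I'll cross-check the lip, plate and tile from several views before trusting either.

Run:
```python
from h import *
def lip(nm):
    im,d,K,T=ld(nm); P=cloud(d,K,T); h=cv2.cvtColor(im,cv2.COLOR_RGB2HSV)
    o=cv2.erode(cv2.inRange(h,(4,150,60),(18,255,255)),np.ones((2,2)))>0
    o&=np.linalg.norm(P-FOOT,axis=2)<.05
    p=P[o]-FOOT; print(nm,len(p),'lip n pct',np.percentile(p@n,[2,25,50,75,98]).round(4),'u',np.percentile(p@u,[2,25,50,75,98]).round(4),'y',np.percentile(p@ry,[2,50,98]).round(4))
for a in('w0','w1','w2','l1','l2','side0','scene0'): lip(a)
for nm in('w0','w1','w2','scene0'):
    im,d,K,T=ld(nm); P=cloud(d,K,T); p=P-FOOT; s=(abs(p@ry)<.017)&(p@u>.01)&(p@u<.075)&(abs(p@n)<.012)
    q=P[s]; w,c=plane(q); w*=np.sign(w[2]); print(nm,'plate',s.sum(),'n off',np.percentile((q-FOOT)@n,[10,50,90]).round(4),w.round(3))
for nm in('l2s','l2c','l2'):
    im,d,K,T=ld(nm); P=cloud(d,K,T); p=P-FOOT; s=(abs(p@ry)<.026)&(p@u>.0)&(p@u<.13)&(p@n>-.01)&(p@n<.03)&((im[...,2]>im[...,0]+25)|(im.min(2)>110))
    q=p[s]
    for a in(0,.03,.06,.09,.12):
        t=(q@u>a)&(q@u<a+.015); print(nm,a,t.sum(),np.percentile(q[t]@n,[10,50,90]).round(4) if t.sum()>5 else '')
```

```text
w0 234 lip n pct [0.0029 0.0139 0.0148 0.0155 0.0167] u [-0.0125 -0.0081 -0.0062 -0.0044 -0.0036] y [-0.0175  0.0005  0.0196]
w1 284 lip n pct [0.0058 0.0101 0.0139 0.0152 0.0161] u [-0.0093 -0.0058 -0.004  -0.0035 -0.0028] y [-0.0187  0.0002  0.0194]
w2 328 lip n pct [0.0051 0.008  0.0111 0.014  0.0159] u [-0.0065 -0.0042 -0.0035 -0.003  -0.0019] y [-0.0188 -0.0006  0.019 ]
l1 1786 lip n pct [0.0136 0.0146 0.015  0.0155 0.0163] u [-0.0089 -0.0078 -0.0065 -0.0051 -0.0037] y [-0.0179  0.0011  0.0201]
l2 539 lip n pct [0.0134 0.0146 0.0151 0.0154 0.0164] u [-0.009  -0.0077 -0.0065 -0.0052 -0.0039] y [-0.0175  0.0015  0.0204]
side0 37 lip n pct [0.0019 0.0037 0.0057 0.0077 0.0096] u [-0.0069 -0.0029 -0.0015  0.0007  0.0098] y [-0.0154  0.0024  0.02  ]
scene0 8 lip n pct [0.0092 0.0116 0.0124 0.0128 0.0143] u [-0.0094 -0.0081 -0.0074 -0.0071 -0.0065] y [-0.0098  0.0017  0.0167]
w0 plate 2218 n off [0.0018 0.003  0.0041] [-0.175  0.684  0.708]
w1 plate 1519 n off [0.0024 0.0031 0.0039] [-0.183  0.683  0.707]
w2 plate 781 n off [0.0029 0.0034 0.0038] [-0.25   0.678  0.691]
scene0 plate 220 n off [-0.0009  0.0011  0.0032] [-0.195  0.685  0.702]
l2s 0 0 
l2s 0.03 0 
l2s 0.06 0 
l2s 0.09 0 
l2s 0.12 48 [0.0028 0.006  0.0091]
l2c 0 39 [0.0073 0.0094 0.0114]
l2c 0.03 68 [0.0069 0.009  0.0113]
l2c 0.06 79 [0.0072 0.0097 0.0121]
l2c 0.09 80 [0.0066 0.0091 0.0117]
l2c 0.12 33 [0.0062 0.0081 0.0116]
l2 0 1750 [0.0103 0.0112 0.012 ]
l2 0.03 1539 [0.0104 0.0112 0.012 ]
l2 0.06 1362 [0.0103 0.0111 0.012 ]
l2 0.09 1223 [0.0102 0.0111 0.0118]
l2 0.12 457 [0.01   0.0108 0.0115]
```

Plate, lip and tile all agree with each other: the tile is flat at 45° on the plate and against the lip. The real foot is about 3 mm along n and -3.4 mm along u from my base-derived one, and the 42° came from a contaminated plane fit. I'll recompute with the measured plane.

Run:
```python
from h import *
im,d,K,T=ld('l2')
q=quad(blue(im),np.array((265,200))); pl=FOOT+.0111*n
r=rays(K,T,q); X=T[:3,3]+r*(((pl-T[:3,3])@n)/(r@n))[:,None]
A=X-FOOT
print('u,n,y mm',[[round(float(a@e)*1000,1) for e in(u,n,ry)] for a in A])
print([round(np.linalg.norm(X[i]-X[i-1])*1000,1) for i in range(4)])
# independent: triangulate upper corners l2 vs l2c
im2,d2,K2,T2=ld('l2c'); save('l2cz.png',cv2.resize(im2[165:250,220:300],None,fx=7,fy=7,interpolation=cv2.INTER_CUBIC))
q2=quad(blue(im2),np.array((258,205)),50); print(q2.round(1).tolist(),proj(K2,T2,X).round(1).tolist())
```

```text
u,n,y mm [[-2.9, 11.1, 30.8], [125.8, 11.1, 30.3], [126.0, 11.1, -28.4], [-2.7, 11.1, -29.2]]
[np.float64(59.9), np.float64(128.7), np.float64(58.7), np.float64(128.8)]
[[253.6999969482422, 180.60000610351562], [277.29998779296875, 217.10000610351562], [263.29998779296875, 226.60000610351562], [241.5, 192.10000610351562]] [[264.9, 228.8], [240.6, 192.2], [254.4, 179.9], [278.1, 215.7]]
```

View pics/l2cz.png

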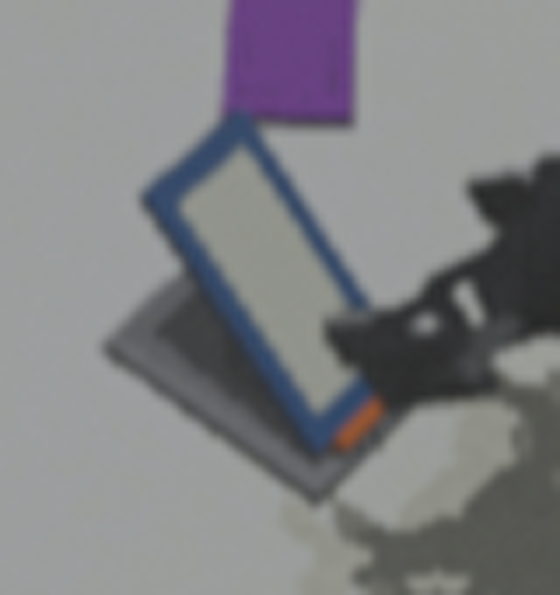

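```bash
cat >> h.py <<'E'
G=FOOT+.0665*u+.0071*n+.0009*ry; OG=rpy(-u,-n)
E
python3 - <<'E'
from h import *
s=observe(); move_l(s['eef_pos']+.06*Z+.02*n,.2)
movep([.55,-.02,.24],rpy(-Z+.02*rx,-ax(90-75.5+90)[1] if 0 else rx))
print(observe()['time_s'],observe()['q'].round(2))
gripper_to(.042,50)
movep(G+.10*u+.02*Z,OG); print(observe()['time_s'],observe()['q'].round(2))
move_l(G+.06*u,.15); snap('wrist','t0')
r=move_l(G,.1,max_force=6); s=observe(); print(r,((s['eef_pos']-G)*1000).round(1),s['ft_force'].round(1),s['time_s'])
snap('wrist','t1'); snap('side','t1s')
E
```

```text
20.9417 [-0.17  0.02  1.69 -0.02  1.43  1.15]
22.05 [-0.58  0.53  1.42  0.51  1.79  0.7 ]
False [ 0.3 -0.1  0.2] [-0.2 -0.3  0.6] 23.375
```

View pics/t1.png

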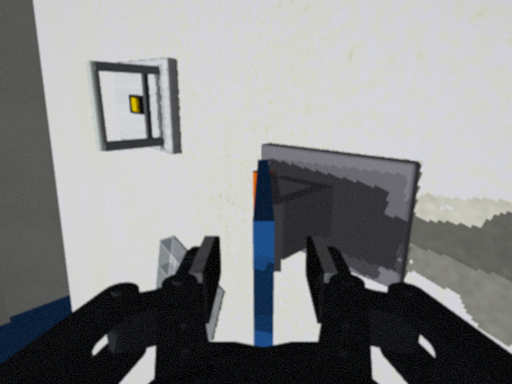

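View pics/t1s.png

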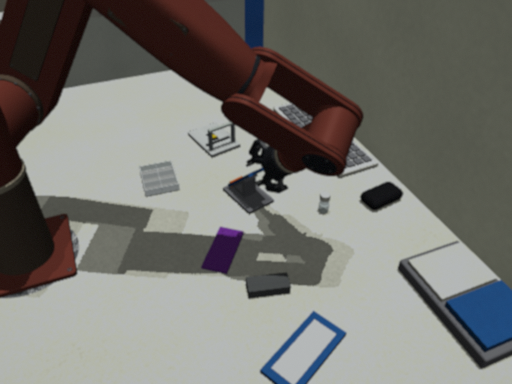

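The tile is edge-on at column 263, midway between the pads (about 215–312). Closing, then lifting off along the normal.

Run:
```python
from h import *
gripper_to(0.0,60); s=observe(); print(s['opening'],s['ft_force'].round(1),((s['eef_pos']-G)*1000).round(1))
r=move_l(s['eef_pos']+.035*n,.08); s=observe(); print(r,s['opening'],s['ft_force'].round(1))
move_l(s['eef_pos']+.06*Z,.15); hold(.1); s=observe();print(s['opening'],s['ft_force'].round(1),s['time_s'])
snap('wrist','t2'); snap('side','t2s'); snap('scene','t2c')
for a,b in(('t2s',(200,80,330,220)),('t2c',(190,130,320,260))):
    im=ld(a)[0]; x0,y0,x1,y1=b; save(a+'z.png',cv2.resize(im[y0:y1,x0:x1],None,fx=4,fy=4,interpolation=cv2.INTER_CUBIC))
```

```text
0.007516532406487373 [ 0.7 -1.9  2.8] [ 0.3 -0.4  0.4]
False 0.0069512774243022735 [ 0.5 -0.6 -2.4]
0.007115383373178657 [-0.2  0.2 -2.6] 25.1167
```

View pics/t2.png

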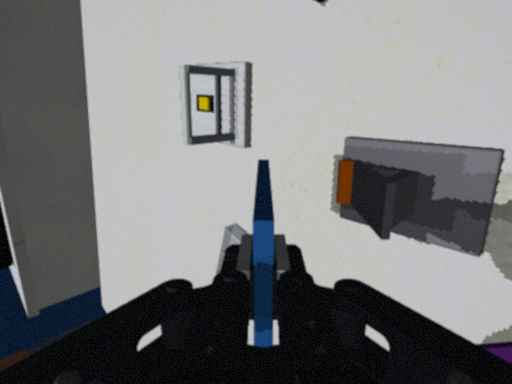

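View pics/t2cz.png

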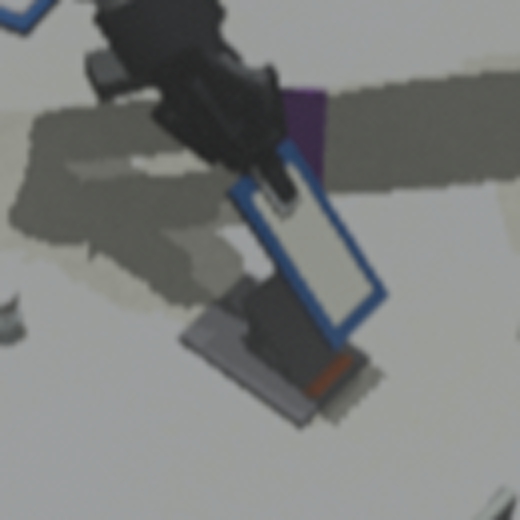

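Tile held at 7 mm opening (force shows its weight) and in line with the tool. Now over the bar to the front of the rack, descending gently until it touches the base.

```bash
cat >> h.py <<'E'
TH=71.5; u2,n2=un(kx,TH); OK_=rpy(-u2,-n2); TE=.070
def rk(x,z,lat=.0003): # TCP for back-lower corner at rack x, z (m)
    return RACK+x*kx+lat*ky+z*Z+.004*n2+TE*u2*0+ (TE)*u2
E
python3 - <<'E'
from h import *
s=observe(); move_l(s['eef_pos']+.06*Z,.2)
movep(rk(-.068,.14),OK_); print(observe()['time_s'],observe()['q'].round(2))
move_l(rk(-.068,.030),.12); hold(.1); f0=observe()['ft_force']
r=move_l(rk(-.068,.006),.02,max_force=3); s=observe(); dz=s['eef_pos']-rk(-.068,.012); print(r,(dz*1000).round(1),(s['ft_force']-f0).round(1),s['time_s'])
snap('wrist','k0'); snap('side','k0s'); snap('scene','k0c')
for a,b in(('k0s',(170,90,270,180)),('k0c',(270,220,380,330))):
    im=ld(a)[0]; x0,y0,x1,y1=b; save(a+'z.png',cv2.resize(im[y0:y1,x0:x1],None,fx=5,fy=5,interpolation=cv2.INTER_CUBIC))
E
```

```text
26.85 [0.2  0.16 1.62 0.33 1.37 1.5 ]
True [-0.1 -0.1 -0. ] [ 0.2 -1.4  5.9] 28.875
```

View pics/k0.png

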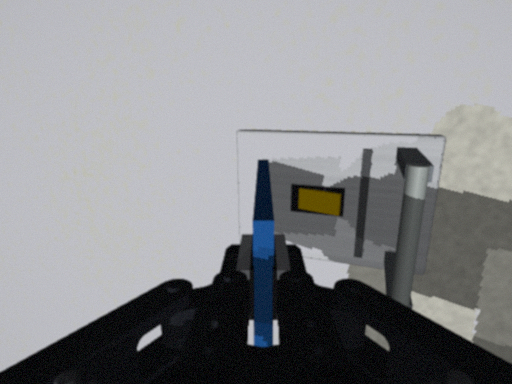

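View pics/k0cz.png

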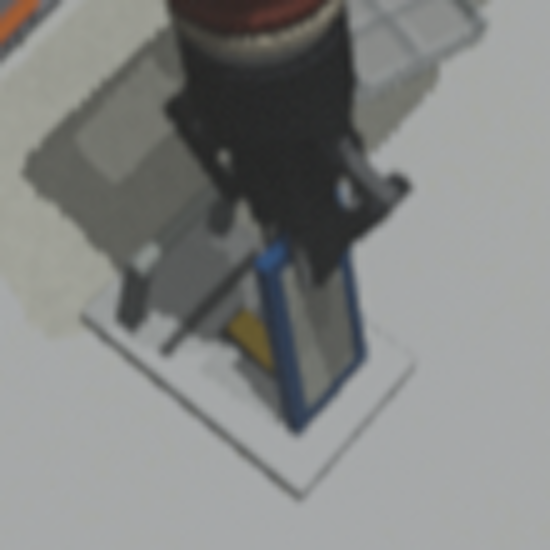

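View pics/k0sz.png

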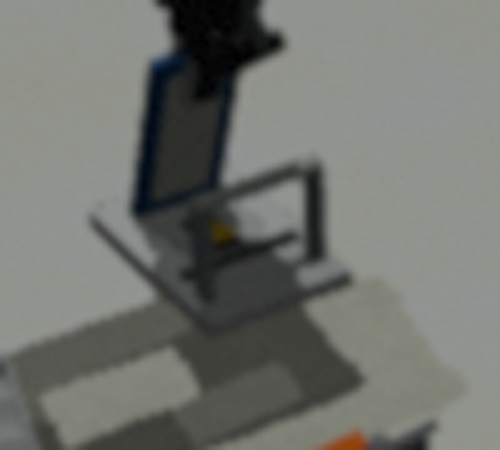

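Touchdown came exactly at the base top (z = 12 mm). Raising 0.6 mm and sliding in over the catch.

Run:
```python
from h import *
Zc=.0126
move_l(rk(-.068,Zc),.02); f0=observe()['ft_force']
def st(r,t): s=observe(); e=s['eef_pos']-rk(0,.012); print(t,r,'x',round(e@kx*1000,2),'y',round(e@ky*1000,2),'z',round(e[2]*1000,2),(s['ft_force']-f0).round(1),s['time_s'],round(s['opening'],4))
r=move_l(rk(-.022,Zc),.05,max_force=10); st(r,'a')
snap('wrist','k1')
r=move_l(rk(.004,Zc),.02,max_force=10); st(r,'b'); hold(.1); st(r,'c')
snap('wrist','k2'); snap('scene','k2c'); snap('side','k2s')
for a,b in(('k2s',(170,90,270,180)),('k2c',(270,220,380,330))):
    im=ld(a)[0]; x0,y0,x1,y1=b; save(a+'z.png',cv2.resize(im[y0:y1,x0:x1],None,fx=5,fy=5,interpolation=cv2.INTER_CUBIC))
```

```text
a False x -21.6 y 0.33 z 0.64 [-0.2  1.4  2.2] 30.3583 0.0071
b True x -0.05 y -0.54 z 0.18 [-0.5  3.6  0.3] 31.5167 0.0075
c True x -0.12 y -0.74 z -0.06 [-1.   2.8  1.4] 31.6167 0.0072
```

View pics/k2.png

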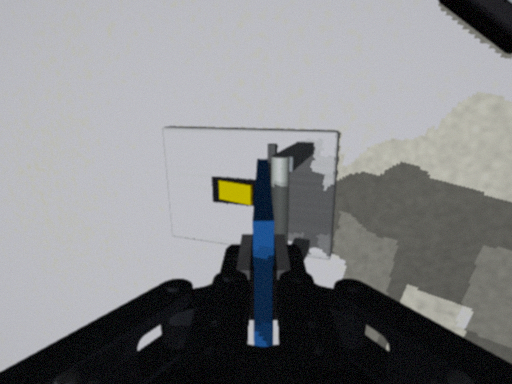

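View pics/k2cz.png

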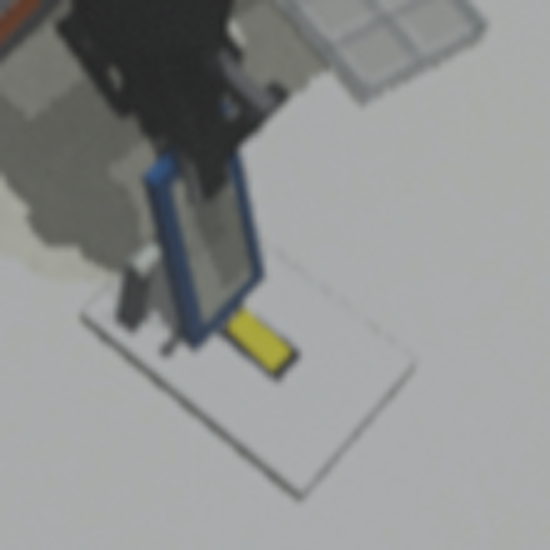

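The tile's lower edge reached the stop (x≈0). I'll check the catch height by depth, and pull back lightly to confirm it blocks.

Run:
```python
from h import *
for nm in('w0','k1','k2','k2c'):
    im,d,K,T=ld(nm); P=cloud(d,K,T); h=cv2.cvtColor(im,cv2.COLOR_RGB2HSV); o=cv2.erode(cv2.inRange(h,(22,150,60),(34,255,255)),np.ones((3,3)))>0
    p=P[o]-RACK; x=p@kx; c=np.polyfit(x,p[:,2],1); print(nm,o.sum(),'x',np.percentile(x,[2,98]).round(4),'y',round(float(np.mean(p@ky)),4),'slope',c[0].round(3),'z at tip',np.polyval(c,-.013).round(4))
f0=observe()['ft_force']; s=observe(); p0=s['eef_pos']
r=move_l(p0-.010*kx,.02,max_force=5); s=observe(); e=s['eef_pos']-rk(0,.012); print('pull',r,'x',round(e@kx*1000,2),'y',round(e@ky*1000,2),'z',round(e[2]*1000,2),(s['ft_force']-f0).round(1),s['time_s'])
snap('wrist','k3')
```

```text
w0 277 x [-0.0432 -0.0146] y 0.0006 slope 0.254 z at tip 0.0198
k1 173 x [-0.0358 -0.0126] y 0.0016 slope 0.044 z at tip 0.0132
k2 604 x [-0.0431 -0.0129] y 0.0017 slope 0.804 z at tip 0.0285
k2c 12 x [-0.037  -0.0193] y 0.0018 slope 0.268 z at tip 0.0172
pull True x -1.03 y -0.62 z 0.0 [-1.4 -3.6  2. ] 32.025
```

View pics/k3.png

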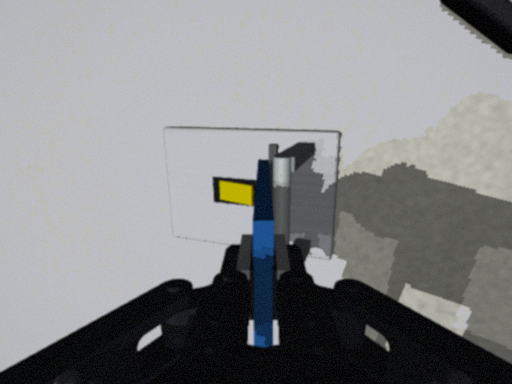

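Run:
```python
from h import *
im,d,K,T=ld('k3'); P=cloud(d,K,T); p=P-RACK; X,Y,Zz=p@kx,p@ky,p[...,2]
h=cv2.cvtColor(im,cv2.COLOR_RGB2HSV); o=(cv2.inRange(h,(22,150,60),(34,255,255))>0)&(X>-.046)&(X<-.0135)
x,z=X[o],Zz[o]; 
for a in np.arange(-.044,-.012,.006): t=(x>a)&(x<a+.006); print(round(a,3),t.sum(),np.median(z[t]).round(4) if t.sum() else '')
b=(abs(Zz-.012)<.003)&(abs(Y)<.07)&(X<-.055)&(X>-.09); rows=[]
print('base edges y',np.percentile(Y[b],[.5,99.5]).round(4))
s=observe(); print('tcp y',((s['eef_pos']-RACK)@ky).round(4), 'tool z.kx', )
Rt=Ro.from_euler('xyz',s['tcp_rot']).as_matrix(); print('toolz·kx',Rt[:,2]@kx,'·ky',Rt[:,2]@ky)
# tile far side (lower-left corner) : blue points extents in y near bottom
bl=(blue(im)>0); print('blue Y range',np.percentile(Y[bl&(X>-.03)&(abs(Y)<.05)],[.5,99.5]).round(4))
for nm in('k2c','k2s'):
    im,d,K,T=ld(nm); P=cloud(d,K,T); p=P-RACK; X,Y,Zz=p@kx,p@ky,p[...,2]; bl=(blue(im)>0)&(abs(Y)<.05)&(abs(X)<.08)&(Zz>.01)
    lo=bl&(Zz<.09); print(nm,bl.sum(),'tile Y',np.percentile(Y[lo],[1,99]).round(4)); b=(abs(Zz-.012)<.003)&(abs(Y)<.07)&(X<-.03)&(X>-.09); print('base Y',np.percentile(Y[b],[1,99]).round(4))
```

```text
-0.044 125 0.0131
-0.038 120 0.0146
-0.032 125 0.0159
-0.026 133 0.0174
-0.02 136 0.0191
-0.014 16 0.0196
base edges y [-0.0474  0.0509]
tcp y -0.0003 tool z.kx
toolz·kx -0.0005308104394750242 ·ky -0.9999894035205501
blue Y range [-0.0259  0.03  ]
k2c 99 tile Y [-0.0266  0.0298]
base Y [-0.0443  0.0516]Traceback (most recent call last):
  File "<stdin>", line 14, in <module>
    return _quantile_unchecked(
        a, q, axis, out, overwrite_input, method, keepdims, weights)
    return _ureduce(a,
                    func=_quantile_ureduce_func,
    ...<5 lines>...
                    overwrite_input=overwrite_input,
                    method=method)
    r = func(a, **kwargs)
    result = _quantile(arr,
                       quantiles=q,
    ...<2 lines>...
                       out=out,
                       weights=wgt)
    slices_having_nans = np.isnan(arr[-1, ...])
                                  ~~~^^^^^^^^^
IndexError: index -1 is out of bounds for axis 0 with size 0
```

The catch is up again (tip z = 19.8 mm, as at the start), and the tile is centred on the base (mid y 1.8 vs 1.75 mm). Releasing so it leans on the bar, then retreating along the tile.

Run:
```python
from h import *
gripper_to(.04); hold(.3); s=observe(); print(s['ft_force'].round(1),s['opening'])
move_l(s['eef_pos']+.11*u2,.12); s=observe()
movep(s['eef_pos']+.06*Z-.09*kx,rpy(-Z-.05*kx,-n2+0*Z)); hold(.3)
snap('wrist','f0'); snap('scene','f0c'); snap('side','f0s'); print(observe()['time_s'])
for a,b in(('f0s',(170,90,270,180)),('f0c',(270,220,380,330))):
    im=ld(a)[0]; x0,y0,x1,y1=b; save(a+'z.png',cv2.resize(im[y0:y1,x0:x1],None,fx=5,fy=5,interpolation=cv2.INTER_CUBIC))
```

```text
[ 0.3 -0.3  0.7] 0.0398581696144355
34.8583
```

View pics/f0.png

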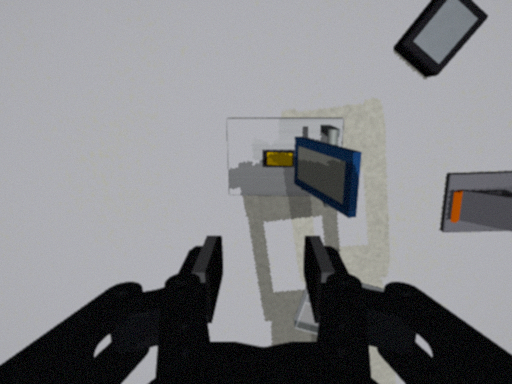

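View pics/f0cz.png

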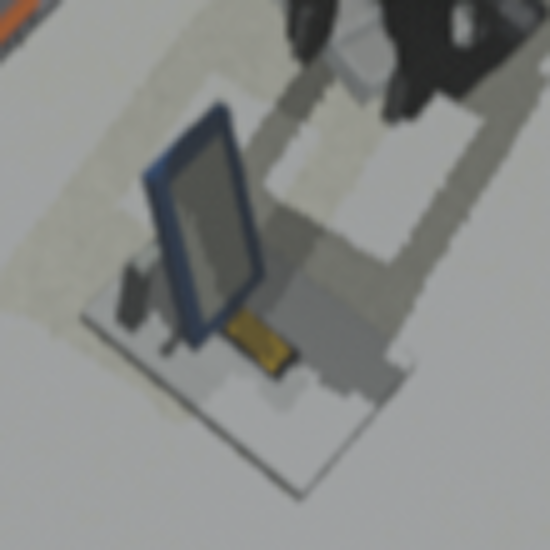

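View pics/f0sz.png

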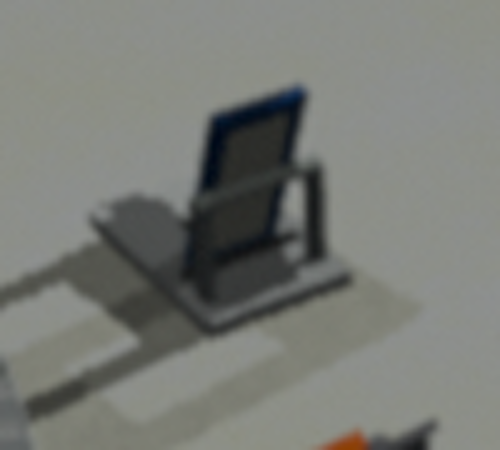

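Standing and leaning on the bar behind the catch. Final numeric check of angle, squareness, centring and bystanders.

Run:
```python
from h import *
im,d,K,T=ld('f0'); P=cloud(d,K,T); p=P-RACK; X,Y,Zz=p@kx,p@ky,p[...,2]
s=(Zz>.03)&(Zz<.125)&(abs(Y)<.027)&(X<.05)&(X>-.03); w,c=plane(p[s]); w*=np.sign(w[2])
print(s.sum(),'lean',90-np.degrees(np.arcsin(w[2])),'yaw err',np.degrees(np.arctan2(w@ky,-(w@kx))),'centre of face',[c@kx,c@ky,c[2]])
bl=(blue(im)>0)&(abs(Y)<.06)&(X>-.04)&(X<.08)&(Zz>.01)
for a in(.02,.04,.06,.08,.1,.12): 
    t=bl&(Zz>a)&(Zz<a+.015); print(a,np.percentile(Y[t],[1,99]).round(4) if t.sum()>5 else '')
print('top z',np.percentile(Zz[bl],99))
b=(abs(Zz-.012)<.003)&(abs(Y)<.07)&(X<-.05)&(X>-.09);print('base Y',np.percentile(Y[b],[.5,99.5]).round(4))
h=cv2.cvtColor(im,cv2.COLOR_RGB2HSV); o=(cv2.inRange(h,(20,130,50),(34,255,255))>0)&(X>-.02)&(X<-.013); print('catch tip z',np.median(Zz[o]))
a,b2=ld('scene0')[0],ld('f0c')[0]
for nm,(x0,y0,x1,y1) in dict(module=(215,262,258,300),vial=(180,196,202,218)).items(): print(nm,'diff',np.abs(a[y0:y1,x0:x1].astype(int)-b2[y0:y1,x0:x1]).mean().round(2))
```

```text
2256 lean 69.95932208113939 yaw err -0.10501445556550247 centre of face [np.float64(0.015081337544422348), np.float64(0.0007169742904100115), np.float64(0.08404972756499063)]
0.02 [-0.0295  0.0286]
0.04 [-0.0294  0.0294]
0.06 [-0.0293  0.0294]
0.08 [-0.0295  0.0294]
0.1 [-0.0298  0.0293]
0.12 [-0.0295  0.0291]
top z 0.13721542676715562
base Y [-0.0472  0.0507]
catch tip z 0.01892116068562355
module diff 15.14
vial diff 16.8
```

View pics/f0c.png

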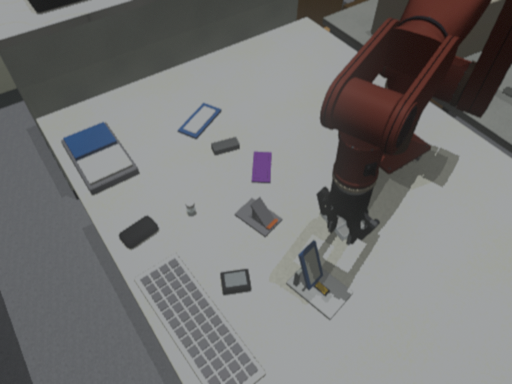

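Run:
```python
from h import *
for nm in('w0','f0'):
    im,d,K,T=ld(nm); P=cloud(d,K,T); s=(abs(P[...,0]-.35)<.08)&(abs(P[...,1]-.16)<.09)&(P[...,2]>.012)&(P[...,2]<.03); print(nm,s.sum(),P[s].min(0).round(3),P[s].max(0).round(3))
s=observe(); print(s['eef_pos'].round(3),s['ft_force'].round(1),s['time_s'])
job_done()
```

```text
w0 2465 [0.312 0.096 0.012] [0.395 0.211 0.024]
f0 269 [0.304 0.176 0.012] [0.367 0.212 0.023]
[0.54  0.296 0.243] [0.  0.4 0.9] 34.8583
the job is handed in; nothing more can be done
```

I laid the tile on the slanted rest, released it, re-gripped it by its free upper edge and slid it into the rack. The catch clicked up in front of it, and I handed the job in at 34.9 s of the 64 s allowed.

**Last checks on the tile:**
- **Lean and squareness:** it leans 70.0° and is 0.1° off square.
- **Centring:** it is about 0–2 mm off centre. The tile sits at y ≈ 0 in my rack frame, but the base edges in the same view centre at +1.8 mm.
- **Catch:** its tip was back at 19.8 mm with the tile still gripped, the same as before insertion, and read 18.9 mm after release. A light pull back stopped after 1 mm, but that did not clearly show the catch blocking.

**Things that failed or disagreed:**
- **First grip missed:** the real fingertips are about 27 mm short of the stated TCP. Depth readings and a light touch on the tile showed this, so I corrected the grasp depths and the second try held.
- **Rest position:** the rest's plate and lip were 3–4 mm from where its base outline put them. I used the directly measured plate and lip.
- **Tilt reading:** one plane fit gave the tile on the rest as 42° instead of 45°. A second measurement showed it lying flat on the plate.

**Bystanders:**
- **Module and vial:** they look unmoved in the last scene picture. My pixel comparison of them was no use: it gave differences of 15–17, probably from changed lighting.
- **Case:** it was only partly visible at the end. The part I could see was in place to within about 8 mm at one edge, and the arm did not go near it.

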